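Pop the spring lid of a chip case and push it fully open

ROBOT

A 6-joint arm with a two-finger parallel gripper is mounted at the origin on a cart in front of the work surface, level with it; the furniture and walls round the work are solid. World frame = base frame: x ahead of the robot, y to its left, z up, the work surface at z = 0. Lengths are in mm, angles in rad, forces in N, time in s.
With the tool pointing down it reaches from about 325 to 1000 mm from the base axis. Payload 5.1 kg.
Tool frame: the origin (TCP) lies midway between the tips of the shut fingers; the grasp point (between the pads) lies 19 mm behind it; y points along the fingers, x is the direction in which the jaws open and shut, and the axes are right-handed (so a half turn about y gives the same grasp; the last joint's range is limited). The gripper opens to 85 mm and grips with 20 to 120 N. Pads are 22 mm wide; open, the fingers measure 114 mm over their backs; the gripper's body (76 mm by 85 mm) begins 54 mm behind the grasp point. The pads swing forward as they close: fully open they stand 13 mm farther back than shut.
Start: joints at [-1.311, 0.124, 1.65, -0, 1.367, -0.083], TCP at [218.449, -612.18, 231.322] pointing down, gripper open.
Joint ranges: [-2.61, 2.61], [-1.02, 2.33], [0.03, 2.71], [-1.35, 4.49], [0.32, 2.68], [-2.91, 2.91]. Speed limits (rad/s): [2.57, 2.57, 3.14, 3.14, 3.14, 3.14].

INTERFACE

Orientations are given as a rotation vector (axis times angle).
In Python, from bench import env, capture, calibration gives the robot as it stands. The module is installed in compiled form; this text tells all that it offers.
- The arm moves only by the tool servo_tool, never from a script. Its argument "moves" is a list of rows, each a list of 7 numbers: the shift along the tool's x, y, z in m, then the turn, a rotation vector about the tool's x, y, z in rad, then the opening, from -1 (shut) to 1 (fully open). In form: [[dx, dy, dz, wx, wy, wz, jaw], ...]. A call has 1 to 10 rows; each row is the pose to reach, as a shift and turn from the pose measured when the call began, along the tool's axes at that moment; what a row does not reach only later rows make up. A row lasts 1/10 s, in which the tool goes at most 50 mm and 8.59 degrees, less where a joint would pass 70% of its speed; a pose out of reach is approached as far as the arm can. A call with a gripper value outside its range is refused whole. The fingers move at their own pace and stop on an object; "squeeze" is the grip in N (left out, the last holds). Time passes only in rows, so rows that repeat a pose let the fingers close. It gives the time, the measured TCP pose, the force and the opening at its end, in the units of the state.
- env.sense(): the state, without advancing time (a new reading comes with each control period).
- capture(name): name is "side" or "top" or "wrist"; returns the picture (420x560x3 uint8, red, green, blue); there is no depth.
- calibration(name): a dict with "vfov" (degrees; the focal length in pixels is half the picture's height over the tangent of half this angle, whatever the lens; pixels are square), "cx", "cy" (the principal point, pixels), "rvec" (rotation vector, rad) and "tvec" (3), from world to camera coordinates, as OpenCV has them. Camera axes: x right, y down, z forward; pixel columns grow to the right and rows downward; lengths in mm; the calibration is good to about 2 mm. A picture is of the moment at which its call begins: read the wrist's pose just before it. calibration takes no time and is no camera call; for the wrist camera it gives the pose at the moment of the call.
- env.sign_off(): hands the job in, once; it reports no verdict.
The state is a dict: "t": time; "joint_pos": joint angles; "dq": joint speeds; "joint_torque": joint torques, N m; "eef_pos": TCP position; "tool_rot": TCP orientation; "force": force on the tool from outside, world axes, zero at the start; "ft_torque": the same for the moment, N m; "finger_gap": finger opening in mm.
Only numpy, scipy, OpenCV 4.12 (cv2) and the standard library are available. Lean on these libraries where they do the work, as an engineer would, in place of code of your own. Each camera call takes 0.05 s, during which the arm holds its last target.

TASK

Open the small chip case on the blue mat so that it can be loaded: press its blue release tab right down, gently, and let it go, so that the sprung amber lid lifts ajar, then push the lid up and back with the fingers until it rests fully open against its stop and stays there by itself. Do not pick up, tip or shove the case, and leave the bottles, swab pot, timer and tweezers round it as they stand.

Things in the scene. Friction and masses are not known exactly. Their poses are not given: they have to be found in the camera images.
- case: Loose chip case, about 1.3 kg, on a 2 mm fixed blue mat. Origin: centre of the tray's underside, on the mat; z up, -x its front (tab side), y along its hinge. Foot plate 128 x 68 x 6 mm, x = -90 to +38 mm; grey tray 70 x 64 mm (x, y), rim 36 mm above the mat; amber lid 72 x 64 x 5 mm hinged at the back; blue latch hook up to 46 mm above the mat, x = -57 to -38 mm.
- tab_pad (a point): Centre of the upper face of the blue release tab's press pad (28 x 26 mm, x by y), 75 mm in front of the case's origin and 22 mm above the mat; axes as the case's when not pressed.
- tab (a joint): Latch lever, rad: 0 at rest (a spring returns it), 0.30 pressed fully down to its stop. The pad sinks about 28 mm per rad (8 mm in all); the force on the pad grows from 1.5 N to 5 N. The lid is freed at about 0.17; press it right down.
- lid (a joint): Lid angle, rad: 0 shut and latched (it may read up to 0.02), about 1.0 ajar where the spring leaves it within 1 s after the latch is freed, 1.92 fully open against the stop. The hinge is damped: pushing takes 1 to 2 N. Past about 1.6 the lid slowly falls on to the stop by its own weight and stays; below that it sinks back to 1.0.
- lid_edge (a point): Middle of the lid's front edge, half-way through its thickness, 72 mm from the hinge axis. Shut: 40 mm above the mat; ajar: 100 mm above the mat, 4 mm in front of the case's origin. Shut fingers pointing down, tips 80 to 92 mm above the mat (only their last 10 to 20 mm under the edge: the gripper's wider parts would catch the lid), push it open along the case's +x until their front face is 8 mm past the hinge axis.
- hinge (a point): Middle of the lid's hinge axis, fixed to the case: 35 mm behind its origin and 40 mm above the mat. The lid turns about the case's y axis; the front edge rises, then swings back to +x. A 6 mm wide steel spring arm (case y = +24 mm, 17 mm long from the axis) lifts the lid; it then stands 56 mm above the mat.
- swab_pot: Loose clear pot with swabs, 34 mm across and 92 mm tall, standing beside the mat; origin at the centre of its underside. Leave alone.
- drop_bottle: Loose brown dropper bottle with a black tip, 32 mm across, 76 mm tall; origin at the centre of its underside. Leave alone.
- timer: Loose pale timer with three keys, 46 x 52 x 19 mm, at the left end of the bench; a full-height wall stands along that end, about 75 mm beyond its centre; origin at the centre of its underside. Leave alone.
- wafer_tweezers: Loose steel tweezers, 14 x 119 x 10 mm, lying flat; origin at the centre of the underside. Leave alone.
- primer_bottle: Loose brown bottle with a black cap, 37 mm across, 64 mm tall; origin at the centre of its underside. Leave alone.

How it is judged (in metres and radians):
On the way, in this order (a step that is already met when the one before it is completed fails the run):
1. the release tab is pressed down past the point where it frees the lid (value of joint tab above 0.2 rad), for 0.02 s.
2. the tab has been let go and the sprung lid stands ajar (value of joint lid above 0.7 rad and value of joint tab below 0.08 rad), for 0.1 s.
At the end, for the whole second after the job is handed in: The lid is at rest, open by more than 1.8 rad (stop at 1.92), the tab is back up (under 0.08 rad), the case stands flat on the mat within 30 mm of its start, and the bottles, pot, timer and tweezers are within 30 mm of theirs, upright (value of joint lid above 1.8 rad and value of joint tab below 0.08 rad and velocity of joint lid below 0.05 rad/s and angle between case's own z axis and vertical below 0.05 rad and distance of each of case, swab_pot, drop_bottle, timer, wafer_tweezers, primer_bottle from where it was at the start of the episode below 0.03 m and linear speed of case below 0.02 m/s and angle between each of swab_pot, drop_bottle, primer_bottle's own z axis and vertical below 0.2 rad); the robot touches nothing.
It fails at once if the case is lifted, tipped or shoved more than 40 mm (distance of case from where it was at the start of the episode above 0.04 m or angle between case's own z axis and vertical above 0.15 rad or height (world z) of case above 0.01 m).
It fails at once if the case, its tab or lid is struck or forced with more than 40 N (contact force between the fingers and case above 40 N).
It fails at once if a bottle, the swab pot, the timer or the tweezers is lifted or moved more than 40 mm (distance of any of swab_pot, drop_bottle, timer, wafer_tweezers, primer_bottle from where it was at the start of the episode above 0.04 m).
It fails at once if a bottle or the swab pot is tipped (angle between any of swab_pot, drop_bottle, primer_bottle's own z axis and vertical above 0.35 rad).
It also fails if it takes over 48 s, if anything falls off the work surface, if the arm or the gripper's body presses on something with over 40 N, if the wrist force passes 120 N, or if a joint passes its speed limit or range.

## Working session

There is one attempt and no reset: what is moved stays moved. The work goes in short steps, Python scripts to look and compute and a tool call to move; the robot and the scene stay as the last step left them, time stands still between calls to the robot, and variables do not carry over. Pictures are saved under pics/ and viewed, and the job is handed in when it is done.

Besides the shell and the picture viewer there is one more tool, called as name([rows], argument=value, ...), one row to a line, values as JSON. servo_tool: Moves the arm, as the interface text tells. Its arguments: {"type":"object","properties":{"moves":{"type":"array"},"squeeze":{"type":"number"}},"required":["moves"]}

```bash
mkdir -p pics
python3 - <<'E'
from bench import env,capture,calibration
import cv2
s=env.sense();print({k:s[k] for k in("t","eef_pos","tool_rot","force","finger_gap")})
for n in("top","side","wrist"):
    cv2.imwrite(f"pics/{n}0.png",capture(n)[:,:,::-1]);print(n,calibration(n))
E
```

```text
{'t': 0.0, 'eef_pos': array([ 218.29769108, -611.58733428,  230.01126386]), 'tool_rot': array([-1.35070126,  0.95423254, -0.95149535]), 'force': array([0.18524643, 0.19405745, 0.63848692]), 'finger_gap': 85.19749211740438}
top {'vfov': 57.099724722016276, 'cx': 272.8459863454438, 'cy': 215.31566267715846, 'rvec': array([ 2.09416703, -2.10895329,  0.16836594]), 'tvec': array([ -8.47564628, 506.1557483 , 802.23369987])}
side {'vfov': 44.867888374545224, 'cx': 285.06270513006854, 'cy': 204.25267822752178, 'rvec': array([ 2.48382955, -0.6793767 ,  0.22071323]), 'tvec': array([-457.42819355,  250.4599633 ,  830.74239242])}
wrist {'vfov': 59.67359585649347, 'cx': 277.47169424107585, 'cy': 208.14226353067002, 'rvec': array([-2.35816834,  1.66055981,  0.25614735]), 'tvec': array([-648.24220147,  -38.18835073,  380.94060688])}
```

View pics/top0.png

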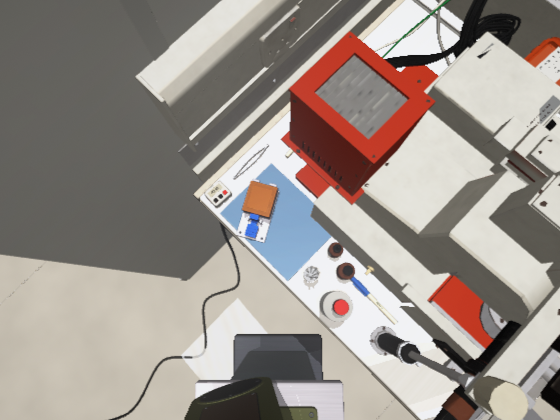

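View pics/side0.png

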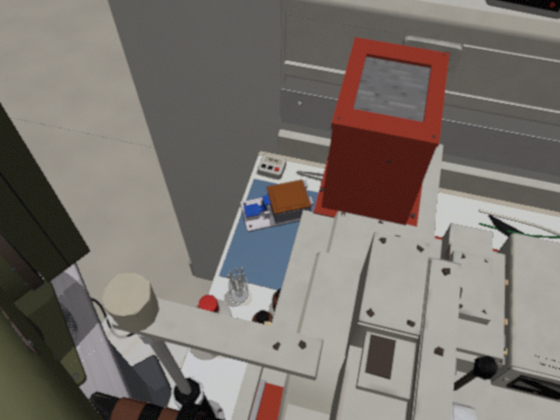

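View pics/wrist0.png

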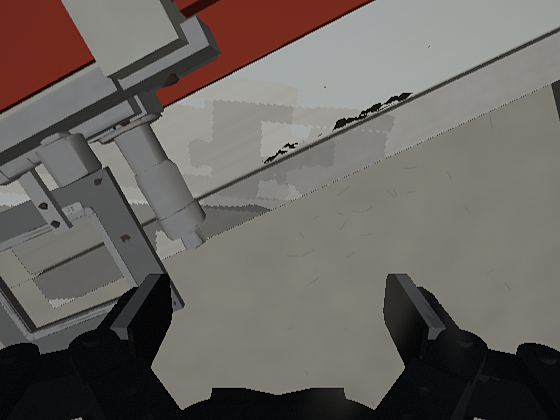

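The case is near (257,208) in top and (280,203) in side, with the timer, wall and tweezers at the left, and the red tower close by. I'll enlarge both.

Run:
```python
import cv2
a=cv2.imread("pics/top0.png")[140:260,190:350];cv2.imwrite("pics/top0c.png",cv2.resize(a,None,fx=5,fy=5,interpolation=cv2.INTER_CUBIC))
a=cv2.imread("pics/side0.png")[145:245,220:340];cv2.imwrite("pics/side0c.png",cv2.resize(a,None,fx=6,fy=6,interpolation=cv2.INTER_CUBIC))
```

```text
(no output)
```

View pics/top0c.png

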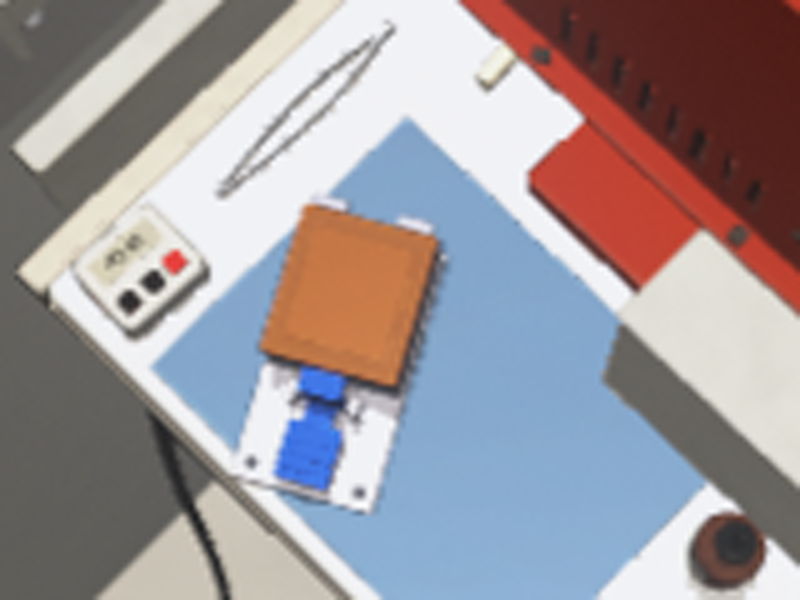

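View pics/side0c.png

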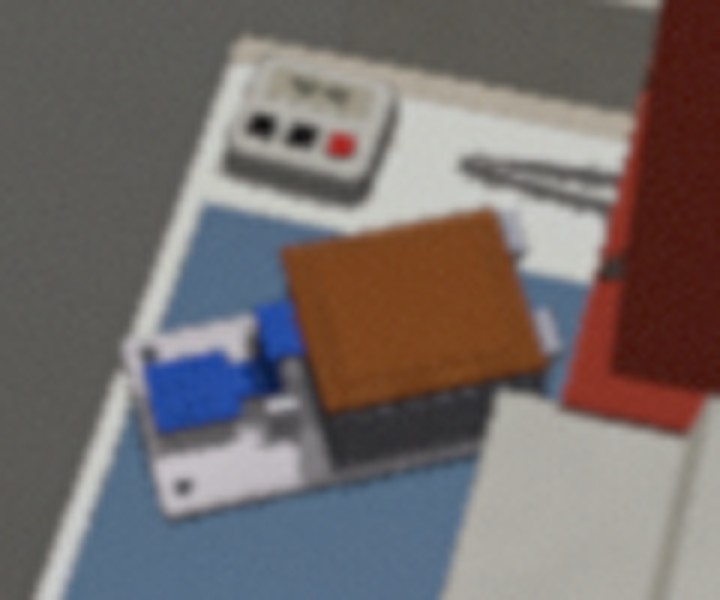

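```bash
cat > h.py <<'E'
import numpy as np,cv2
from scipy.spatial.transform import Rotation as R
from bench import env,capture,calibration
def cam(c):
    f=210/np.tan(np.radians(c["vfov"]/2)); return np.array([[f,0,c["cx"]],[0,f,c["cy"]],[0,0,1]])
def proj(c,P):
    return cv2.projectPoints(np.array(P,float).reshape(-1,1,3),c["rvec"],c["tvec"],cam(c),None)[0][:,0]
def ray(c,uv,z):
    Rm=R.from_rotvec(c["rvec"]).as_matrix();o=-Rm.T@c["tvec"];d=Rm.T@np.linalg.inv(cam(c))@np.array([*uv,1]);return o+d*(z-o[2])/d[2]
def W(p,P):
    P=np.array(P,float).reshape(-1,3);c,s=np.cos(p[2]),np.sin(p[2])
    return np.c_[p[0]+c*P[:,0]-s*P[:,1],p[1]+s*P[:,0]+c*P[:,1],P[:,2]+2]
E
python3 - <<'E'
from h import *
from scipy.optimize import least_squares
ct,cs=calibration("top"),calibration("side")
lid=[(35,32,42.5),(35,-32,42.5),(-37,-32,42.5),(-37,32,42.5)]
foot=[(-90,34,6),(-90,-34,6)]
t=[(305,207),(440,240),(395,388),(262,350),(236,478),(372,514)]
s=[(492,210),(548,365),(328,412),(283,250),(125,345),(168,517)]
t=(np.array(t)+.5)/5-.5+[190,140]; s=(np.array(s)+.5)/6-.5+[220,145]
P=lid+foot
for name,ws in(("both",(1,1)),("top",(1,0)),("side",(0,1))):
    f=lambda p:np.r_[ws[0]*(proj(ct,W(p,P))-t).ravel(),ws[1]*(proj(cs,W(p,P))-s).ravel()]
    best=min((least_squares(f,[*ray(ct,t[:4].mean(0),44)[:2],a]) for a in(0,1.5,3,4.5)),key=lambda r:r.cost)
    print(name,best.x,np.abs(best.fun).max(),np.sqrt(np.mean(best.fun**2)))
    if name=="both": p=best.x; print(best.fun.round(1).reshape(-1,2).tolist())
print("pad,edge,hinge",W(p,[(-75,0,22),(-4,0,100),(35,0,40)]))
def tp(u,v,z): return ray(ct,((u+.5)/5-.5+190,(v+.5)/5-.5+140),z).round()
for n,a in dict(timer=(142,270,19),twA=(220,195,5),twB=(390,28,5),matL=(155,365,2),matT=(408,118,2),matR=(705,488,2),redfoot=(530,180,20),redfoot2=(640,290,20),white=(605,380,0),wallcorner=(20,272,0),drop=(735,545,76)).items(): print(n,tp(*a))
S=env.sense();Rm=R.from_rotvec(S["tool_rot"]).as_matrix();print(Rm.round(3));print(S["joint_pos"])
E
```

```text
both [ 5.48243809e+02  1.55150446e+01 -2.77542724e-01] 1.5961078488201395 0.8469580452934193
[[0.7, -1.6], [0.9, -1.1], [1.2, -0.4], [0.3, -0.2], [-0.1, -1.0], [1.1, -0.4], [-0.2, -1.0], [-0.1, -0.0], [-0.9, 0.3], [-1.6, -0.2], [-1.4, -0.5], [-1.1, -0.1]]
top [546.45665664  17.15595126   6.00804977] 0.8048463653260569 0.3304215679440839
side [ 5.49382300e+02  1.41927720e+01 -2.79629814e-01] 0.7880028770131844 0.3616900612724049
pad,edge,hinge [[476.11393775  36.06453744  24.        ]
 [544.39688264  16.61101752 102.        ]
 [581.90441574   5.92528122  42.        ]]
timer [565. 117.  19.]
twA [605.  83.   5.]
twB [688.   2.   5.]
matL [523. 112.   2.]
matT [643.  -7.   2.]
matR [ 463. -143.    2.]
redfoot [606. -64.  20.]
redfoot2 [ 552. -114.   20.]
white [514. -98.   0.]
wallcorner [570. 179.   0.]
drop [ 429. -146.   76.]
[[ 0.336 -0.     0.942]
 [-0.942  0.002  0.336]
 [-0.002 -1.     0.   ]]
[-1.31059853e+00  1.24367216e-01  1.65137820e+00  1.71690186e-05
  1.36751874e+00 -8.25675920e-02]
```

Run:
```python
from h import *
ct,cs,cw=calibration("top"),calibration("side"),calibration("wrist")
S=env.sense();Rm=R.from_rotvec(S["tool_rot"]).as_matrix()
Rw=R.from_rotvec(cw["rvec"]).as_matrix();print("wristcam in tool",Rm.T@(-Rw.T@cw["tvec"]-S["eef_pos"]))
for c in(ct,cs):
    Q=R.from_rotvec(c["rvec"]).as_matrix();print("cam pos",(-Q.T@c["tvec"]).round())
    print(proj(c,[(0,0,0),(0,0,400),(218,-612,231),(476,36,24),(400,0,300)]).round().tolist())
def tri(a,b):
    Ps=[cam(c)@np.c_[R.from_rotvec(c["rvec"]).as_matrix(),c["tvec"]] for c in(ct,cs)]
    X=cv2.triangulatePoints(Ps[0],Ps[1],np.array(a,float),np.array(b,float))[:,0];X=X[:3]/X[3]
    return X.round(),(np.abs(proj(ct,[X])[0]-a).max()+np.abs(proj(cs,[X])[0]-b).max()).round(1)
T=[(291,92),(352,35),(437,100),(366,160)];Q=[(362,42),(447,52),(440,133),(335,125)]
for i in range(4):
    for j in range(4):print(i,j,tri(T[i],Q[j]))
a=capture("top");b=capture("side")
cv2.imwrite("pics/tl.png",cv2.resize(a[150:420,280:560,::-1],None,fx=2.2,fy=2.2))
cv2.imwrite("pics/sl.png",cv2.resize(b[150:420,80:480,::-1],None,fx=2,fy=2))
```

```text
wristcam in tool [  -0.72919845 -143.21585921   77.60304313]
cam pos [340. -43. 885.]
[[269.0, 459.0], [251.0, 618.0], [657.0, 371.0], [252.0, 231.0], [259.0, 252.0]]
cam pos [ 257. -441.  837.]
[[5.0, 358.0], [-178.0, 236.0], [342.0, 783.0], [250.0, 210.0], [205.0, 143.0]]
0 0 (array([602., -52., 423.]), np.float64(7.9))
0 1 (array([686., -82., 386.]), np.float64(71.7))
0 2 (array([786., -67., 154.]), np.float64(30.1))
0 3 (array([613., -50., 295.]), np.float64(47.3))
1 0 (array([ 574., -113.,  500.]), np.float64(56.8))
1 1 (array([ 669., -130.,  438.]), np.float64(3.7))
1 2 (array([ 715., -148.,  310.]), np.float64(37.8))
1 3 (array([ 551., -142.,  461.]), np.float64(119.4))
2 0 (array([ 500., -177.,  558.]), np.float64(15.8))
2 1 (array([ 554., -203.,  532.]), np.float64(46.0))
2 2 (array([ 572., -228.,  445.]), np.float64(5.1))
2 3 (array([ 487., -198.,  505.]), np.float64(71.1))
3 0 (array([ 505., -138.,  518.]), np.float64(56.1))
3 1 (array([ 547., -174.,  518.]), np.float64(121.2))
3 2 (array([ 579., -187.,  395.]), np.float64(80.6))
3 3 (array([ 504., -144.,  416.]), np.float64(1.5))
```

View pics/tl.png

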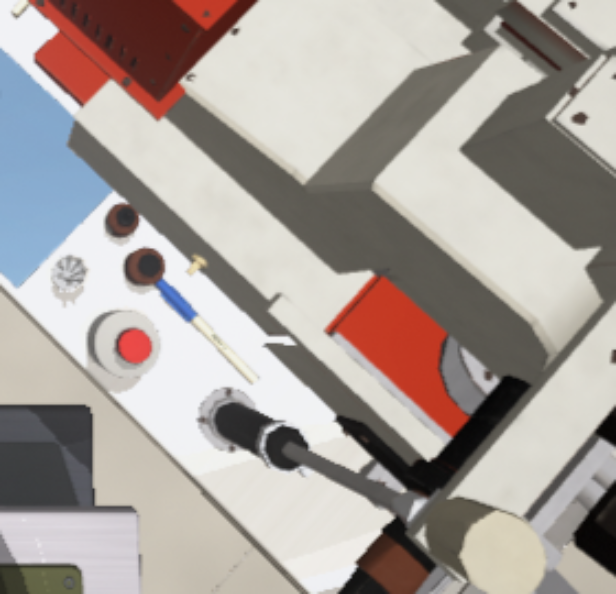

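View pics/sl.png

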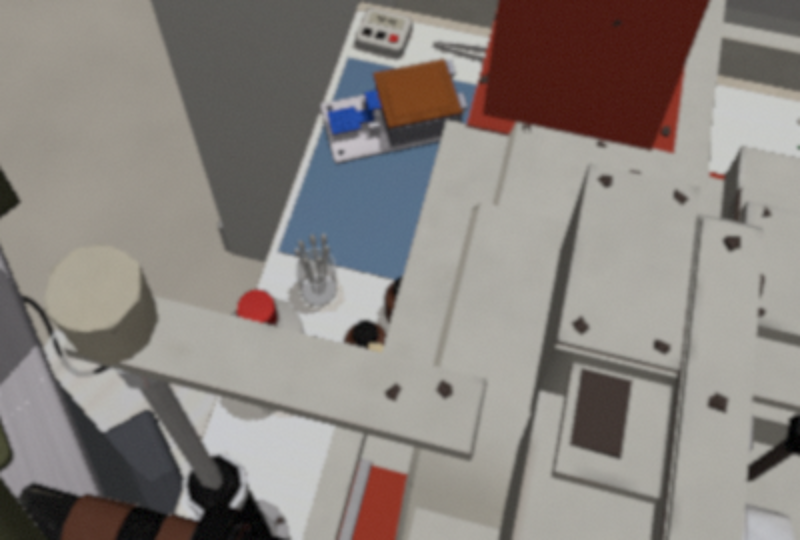

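```bash
python3 - <<'E'
from h import *
ct,cs=calibration("top"),calibration("side")
Ps=[cam(c)@np.c_[R.from_rotvec(c["rvec"]).as_matrix(),c["tvec"]] for c in(ct,cs)]
def tri(n,a,b):
    a=np.array(a)/2.2+[280,150];b=np.array(b)/2+[80,150]
    X=cv2.triangulatePoints(Ps[0],Ps[1],a,b)[:,0];X=X[:3]/X[3]
    print(n,X.round(),np.abs(proj(ct,[X])[0]-a).max().round(1),np.abs(proj(cs,[X])[0]-b).max().round(1))
tri("cyl top",(502,553),(100,275))
tri("rod foot/black",(285,447),(212,480))
tri("rod at cyl",(405,510),(150,375))
tri("white block left corner",(110,85),(450,125))
tri("white block front corner low",(72,140),(432,190))
tri("button",(135,345),(255,305))
tri("plate low corner by tower",(185,75),(590,165))
tri("plate front corner",(310,185),(555,345))
tri("cyl red part",(395,555),(95,515))
E
python3 - <<'E'
import cv2
for n in("top","side"):
    a=cv2.imread(f"pics/{n}0.png");cv2.imwrite(f"pics/{n}big.png",cv2.resize(a,(784,588)))
E
```

```text
cyl top [ 240. -250.  486.] 2.6 1.9
rod foot/black [ 237. -250.  183.] 0.4 0.3
rod at cyl [ 237. -253.  386.] 2.7 2.1
white block left corner [ 504. -118.  210.] 9.6 6.4
white block front corner low [499. -97.  76.] 2.3 1.6
button [ 314. -143.  143.] 0.7 0.5
plate low corner by tower [ 554. -192.  200.] 11.4 7.8
plate front corner [ 458. -288.  194.] 9.7 7.2
cyl red part [ 188. -274.  310.] 3.2 2.6
```

View pics/topbig.png

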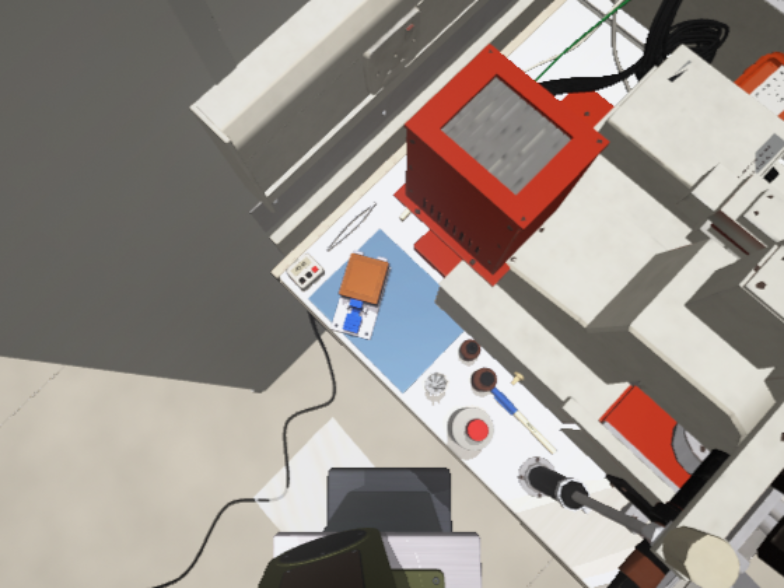

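View pics/sidebig.png

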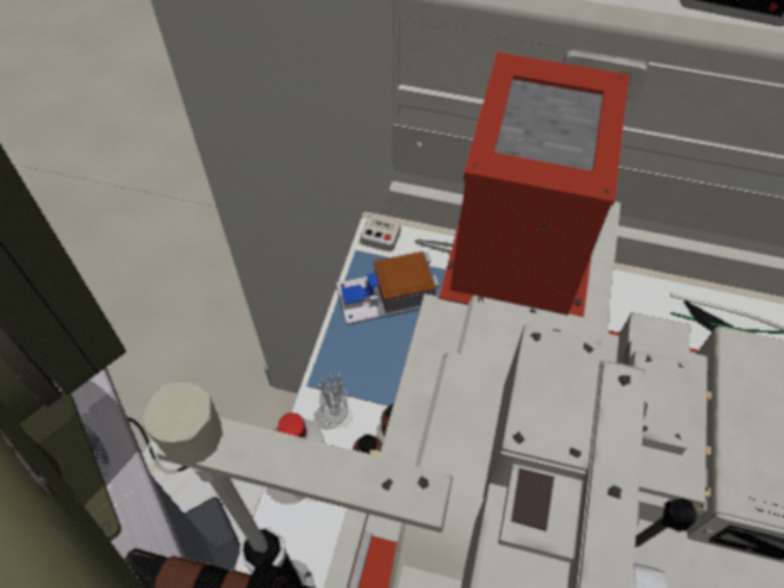

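The arm starts on the far side of a tall post: cylinder head around (240,-250), top at z≈490. So I'll rise first with the fingers shut, then cross over the top.

servo_tool([
  [0,-0.05,0,0,0,0,-1],
  [0,-0.1,0,0,0,0,-1],
  [0,-0.15,0,0,0,0,-1],
  [0,-0.2,0,0,0,0,-1],
  [0,-0.25,0,0,0,0,-1],
  [0,-0.3,0,0,0,0,-1],
  [0,-0.35,0,0,0,0,-1],
  [0,-0.37,0,0,0,0,-1],
  [0,-0.37,0,0,0,0,-1],
], squeeze=20)

```text
t: 1.15
eef_pos: [218.4, -612.0, 606.1]
tool_rot: [-1.357, 0.949, -0.959]
force: [-0.3, 0.5, -0.1]
finger_gap: 0.5
```

Run:
```python
from h import *
s=env.sense();print(s["joint_pos"].round(3),s["t"])
q0=np.array([-1.311,.124,1.65,0,1.367]);q1=s["joint_pos"]
from scipy.optimize import lsq_linear
A=[];b=[]
for q,r,z in((q0,650,231.3),(q1,np.hypot(*s["eef_pos"][:2]),s["eef_pos"][2])):
    a,c=q[1],q[1]+q[2]
    # unknown L1,L2,H(h-tool)
    A+= [[np.sin(a),np.sin(c),0],[np.cos(a),np.cos(c),1]];b+=[r,z]
r=np.linalg.lstsq(np.array(A),np.array(b),rcond=None);print(r[0],np.array(A)@r[0]-b)
```

```text
[-1.311  0.152  0.999 -0.     1.983 -0.083] 1.15
[ 585.0387652   603.02428128 -222.78494925] [ 12.97614524   4.76660224 -10.73672641  -4.76660224]
```

servo_tool([
  [-0.036,0,0.031,0,-0.095,0,-1],
  [-0.072,0,0.062,0,-0.19,0,-1],
  [-0.108,0,0.093,0,-0.285,0,-1],
  [-0.144,0,0.124,0,-0.38,0,-1],
  [-0.18,0,0.155,0,-0.475,0,-1],
  [-0.216,0,0.186,0,-0.57,0,-1],
  [-0.252,0,0.217,0,-0.665,0,-1],
  [-0.288,0,0.248,0,-0.76,0,-1],
  [-0.324,0,0.279,0,-0.855,0,-1],
  [-0.36,0,0.31,0,-0.951,0,-1],
])

```text
t: 2.15
eef_pos: [389.6, -167.0, 600.9]
tool_rot: [-1.566, 0.214, -0.215]
force: [0.5, -0.2, -0.7]
finger_gap: 0.3
```

```bash
cat > st.py <<'E'
from h import *
import sys
s=env.sense();Rm=R.from_rotvec(s["tool_rot"]).as_matrix()
p=s["eef_pos"];print("t",s["t"],"p",p.round(1),"F",s["force"].round(1),"q",s["joint_pos"].round(3));print(Rm.round(3))
yw=-0.2782;want=np.array([[np.cos(yw),0,-np.sin(yw)],[np.sin(yw),0,np.cos(yw)],[0,-1,0]])
print("turn needed",R.from_matrix(Rm.T@want).as_rotvec().round(4))
if len(sys.argv)>3:
    T=W((548.2,15.5,yw),[[float(v) for v in sys.argv[1:4]]])[0];print("target",T.round(1),"tool shift m",(Rm.T@(T-p)/1000).round(4))
E
python3 st.py -82 0 350
python3 - <<'E'
from h import *
cv2.imwrite("pics/w1.png",capture("wrist")[:,:,::-1])
E
```

```text
t 2.15 p [ 389.6 -167.   600.9] F [ 0.5 -0.2 -0.7] q [-0.528 -0.341  1.465 -0.006  2.015 -0.257]
[[ 0.963 -0.     0.27 ]
 [-0.27  -0.006  0.963]
 [ 0.001 -1.    -0.006]]
turn needed [0.0058 0.0048 0.0014]
target [469.4  38.  352. ] tool shift m [0.0211 0.2476 0.2204]
```

View pics/w1.png

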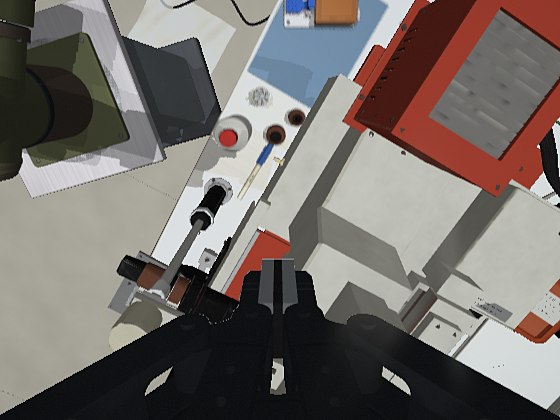

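The wrist view shows that the post is behind the tool and the way to the case (top edge, 320,10) is clear.

servo_tool([
  [0.004,0,0.045,0.006,0.005,0,-1],
  [0.008,0,0.09,0.006,0.005,0,-1],
  [0.013,0,0.135,0.006,0.005,0,-1],
  [0.017,0,0.18,0.006,0.005,0,-1],
  [0.021,0.02,0.22,0.006,0.005,0,-1],
  [0.021,0.065,0.22,0.006,0.005,0,-1],
  [0.021,0.11,0.22,0.006,0.005,0,-1],
  [0.021,0.16,0.22,0.006,0.005,0,-1],
  [0.021,0.21,0.22,0.006,0.005,0,-1],
  [0.021,0.248,0.22,0.006,0.005,0,-1],
])

```text
t: 3.2
eef_pos: [467.0, 45.2, 347.0]
tool_rot: [-1.558, 0.211, -0.206]
force: [1.3, 1.2, 0.2]
finger_gap: -0.0
```

```bash
python3 st.py -82 0 150
python3 - <<'E'
from h import *
cw=calibration("wrist");p=(548.2,15.5,-.2782)
print(proj(cw,W(p,[(-89,13,22),(-89,-13,22),(-61,-13,22),(-61,13,22),(-90,34,6),(-90,-34,6),(-37,32,42.5),(-37,-32,42.5),(35,-32,42.5),(35,32,42.5)])).round().tolist())
cv2.imwrite("pics/w2.png",capture("wrist")[:,:,::-1])
E
```

```text
t 3.2 p [467.   45.2 347. ] F [1.3 1.2 0.2] q [-0.02  -0.331  1.879  0.003  1.596  0.246]
[[ 0.965 -0.003  0.263]
 [-0.263  0.004  0.965]
 [-0.004 -1.     0.003]]
turn needed [-0.0026  0.0122 -0.0037]
target [469.4  38.  152. ] tool shift m [ 0.0049  0.195  -0.0069]
[[276.0, 153.0], [276.0, 173.0], [297.0, 173.0], [298.0, 153.0], [275.0, 135.0], [275.0, 186.0], [319.0, 140.0], [317.0, 192.0], [374.0, 192.0], [379.0, 141.0]]
```

View pics/w2.png

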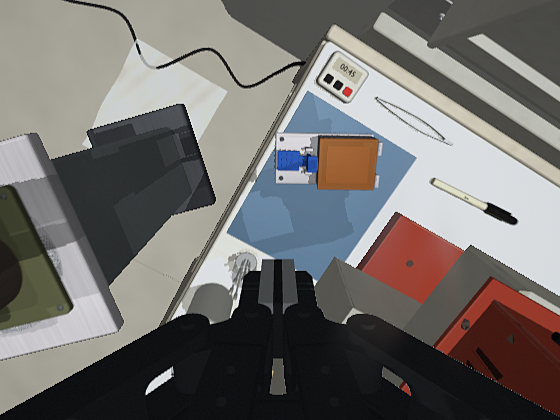

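Seen pad centre is about (287,160). My predicted outline agrees within about 3 px. I'll lower it and check again closer.

servo_tool([
  [0.005,0.04,-0.007,0,0.012,0,-1],
  [0.005,0.08,-0.007,0,0.012,0,-1],
  [0.005,0.12,-0.007,0,0.012,0,-1],
  [0.005,0.16,-0.007,0,0.012,0,-1],
  [0.005,0.195,-0.007,0,0.012,0,-1],
  [0.005,0.235,-0.007,0,0.012,0,-1],
  [0.005,0.25,-0.007,0,0.012,0,-1],
  [0.005,0.25,-0.007,0,0.012,0,-1],
  [0.005,0.25,-0.007,0,0.012,0,-1],
])

```text
t: 4.15
eef_pos: [464.0, 38.1, 89.9]
tool_rot: [-1.558, 0.23, -0.207]
force: [0.2, -1.2, 0.7]
finger_gap: 0.0
```

```bash
python3 st.py -82 0 40
python3 - <<'E'
from h import *
cw=calibration("wrist");p=(548.2,15.5,-.2782)
print(proj(cw,W(p,[(-89,13,22),(-89,-13,22),(-61,-13,22),(-61,13,22),(-90,34,6),(-90,-34,6),(-37,32,42.5),(-37,-32,42.5),(35,-32,42.5),(35,32,42.5)])).round().tolist())
a=capture("wrist")[:,:,::-1]
cv2.imwrite("pics/w3.png",cv2.resize(a[80:330,200:500],None,fx=2.6,fy=2.4))
cv2.imwrite("pics/w3.png",cv2.resize(a[80:310,210:490],None,fx=2.5,fy=2.5))
cv2.imwrite("pics/s3.png",cv2.resize(capture("side")[145:265,200:360,::-1],None,fx=5,fy=5,interpolation=2))
E
```

```text
t 4.15 p [464.   38.1  89.9] F [ 0.2 -1.2  0.7] q [-0.035 -0.149  2.17   0.004  1.135  0.241]
[[ 0.961 -0.015  0.275]
 [-0.275  0.004  0.962]
 [-0.015 -1.    -0.   ]]
turn needed [ 0.0004 -0.     -0.0151]
target [469.4  38.   42. ] tool shift m [0.0059 0.0479 0.0014]
[[275.0, 205.0], [275.0, 245.0], [320.0, 245.0], [322.0, 205.0], [274.0, 165.0], [274.0, 264.0], [373.0, 182.0], [364.0, 290.0], [490.0, 291.0], [511.0, 183.0]]
```

View pics/w3.png

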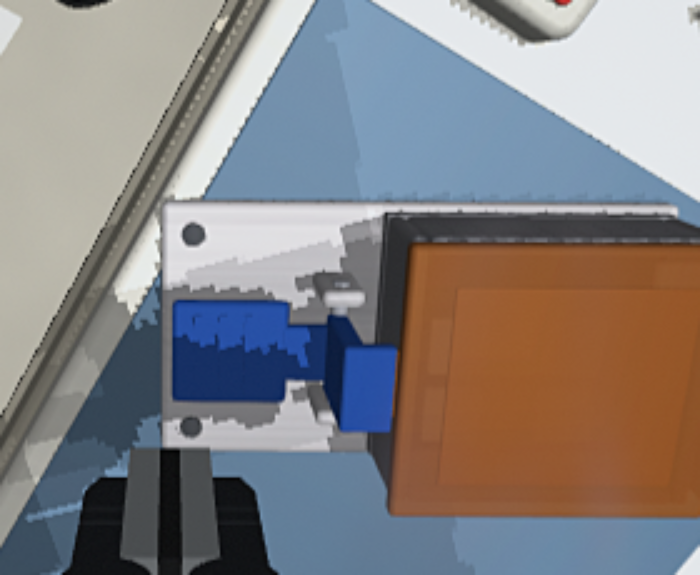

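View pics/s3.png

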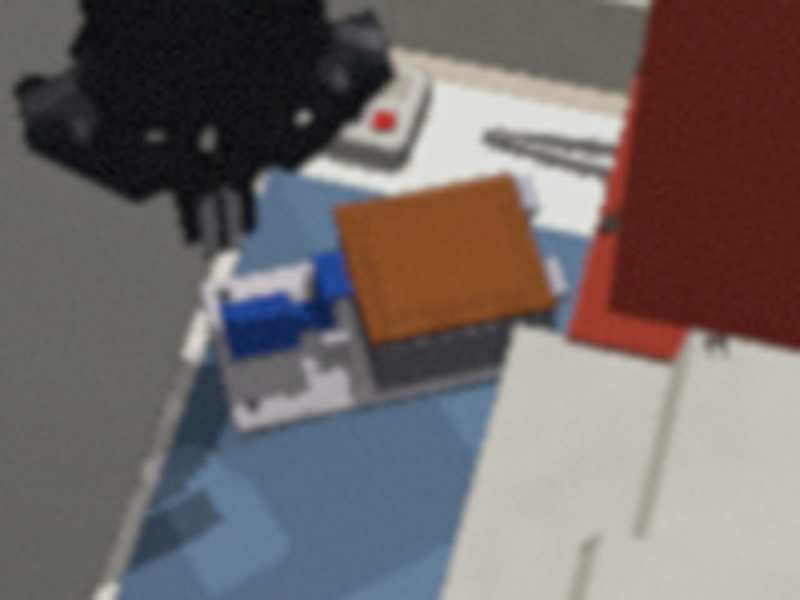

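Pad corners seen at about (280,200), (280,241), (325,241) and (326,201). That's roughly 2.5 mm further +x and 2 mm further +y than predicted, so I'll correct for it. The finger tips are only about ±7 mm wide in x, with a wider shell above.

```bash
python3 st.py -80 2 28
```

```text
t 4.25 p [465.2  38.   91.4] F [ 0.5 -0.2 -0.6] q [-0.035 -0.15   2.168  0.004  1.135  0.241]
[[ 0.962 -0.011  0.275]
 [-0.275  0.004  0.962]
 [-0.012 -1.     0.   ]]
turn needed [-0.0004  0.0001 -0.0119]
target [471.8  39.4  30. ] tool shift m [0.0067 0.0613 0.0031]
```

servo_tool([
  [0.006,0.01,0.003,0,0,-0.012,-1],
  [0.006,0.025,0.003,0,0,-0.012,-1],
  [0.006,0.04,0.003,0,0,-0.012,-1],
  [0.006,0.05,0.003,0,0,-0.012,-1],
  [0.006,0.058,0.003,0,0,-0.012,-1],
  [0.006,0.06,0.003,0,0,-0.012,-1],
  [0.006,0.06,0.003,0,0,-0.012,-1],
])

```text
t: 4.95
eef_pos: [471.3, 39.5, 31.6]
tool_rot: [-1.559, 0.218, -0.219]
force: [0.1, -0.3, -0.4]
finger_gap: 0.1
```

```bash
python3 st.py -80 2 20
python3 - <<'E'
from h import *
cv2.imwrite("pics/w4.png",cv2.resize(capture("wrist")[120:320,200:480,::-1],None,fx=2.5,fy=2.5))
E
```

```text
t 4.95 p [471.3  39.5  31.6] F [ 0.1 -0.3 -0.4] q [-0.03  -0.05   2.193  0.     0.997  0.248]
[[ 0.962  0.     0.275]
 [-0.275  0.     0.962]
 [ 0.    -1.     0.   ]]
turn needed [-0.0005  0.      0.0003]
target [471.8  39.4  22. ] tool shift m [0.0005 0.0096 0.0001]
```

View pics/w4.png

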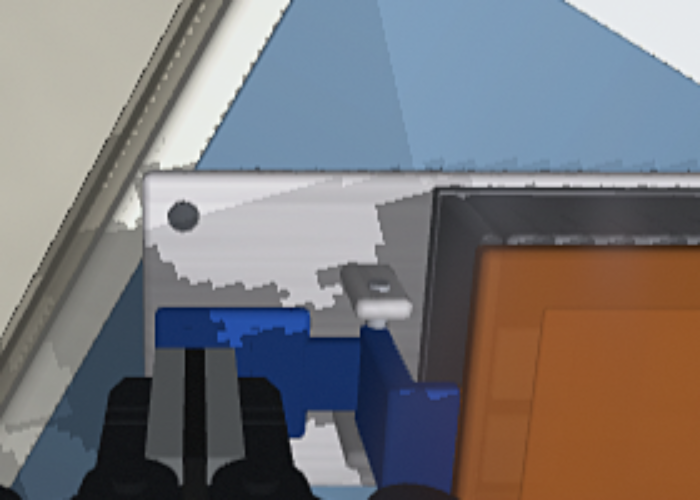

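Fingertips (150–243, crop px) lie over the front of the pad (155–308), clear of the hook. Pressing gently from here.

servo_tool([
  [0.002,0.003,0,0,0,0,-1],
  [0.002,0.006,0,0,0,0,-1],
  [0.002,0.008,0,0,0,0,-1],
  [0.002,0.01,0,0,0,0,-1],
  [0.002,0.012,0,0,0,0,-1],
  [0.002,0.012,0,0,0,0,-1],
])

```text
t: 5.6
eef_pos: [473.8, 38.9, 20.0]
tool_rot: [-1.559, 0.217, -0.219]
force: [-0.9, -0.8, 4.0]
finger_gap: -0.0
```

servo_tool([
  [0,0.001,0,0,0,0,-1],
  [0,0.002,0,0,0,0,-1],
  [0,0.003,0,0,0,0,-1],
  [0,0.003,0,0,0,0,-1],
])

```text
t: 6.0
eef_pos: [474.1, 38.8, 17.2]
tool_rot: [-1.559, 0.217, -0.22]
force: [-1.1, -0.8, 6.5]
finger_gap: 0.2
```

Run:
```python
from h import *
s=env.sense();print(s["eef_pos"].round(1),s["force"].round(1))
cv2.imwrite("pics/w5.png",capture("wrist")[:,:,::-1])
```

```text
[474.1  38.8  17.2] [-1.1 -0.8  6.5]
```

View pics/w5.png

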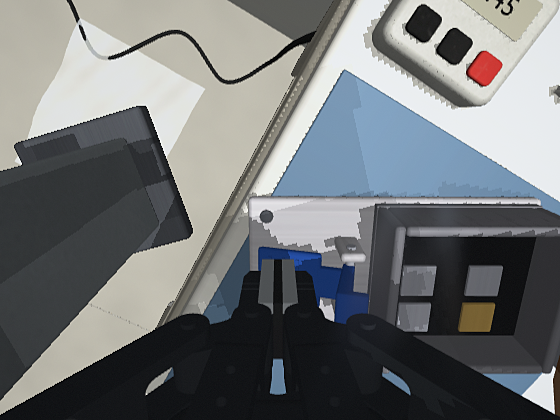

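The lid has already sprung (chips visible at about 440,285). I'll press the rest of the way to the stop.

servo_tool([
  [0,0.001,0,0,0,0,-1],
  [0,0.002,0,0,0,0,-1],
  [0,0.003,0,0,0,0,-1],
  [0,0.003,0,0,0,0,-1],
])

```text
t: 6.45
eef_pos: [474.6, 38.8, 16.0]
tool_rot: [-1.56, 0.217, -0.219]
force: [-6.6, -1.0, 16.3]
finger_gap: 0.0
```

At the stop: 8 mm of travel and 16 N. Letting go, straight up.

servo_tool([
  [-0.001,-0.004,0,0,0,0,-1],
  [-0.003,-0.01,0,0,0,0,-1],
  [-0.004,-0.02,0,0,0,0,-1],
  [-0.004,-0.035,0,0,0,0,-1],
  [-0.004,-0.055,0,0,0,0,-1],
  [-0.004,-0.07,0,0,0,0,-1],
  [-0.004,-0.074,0,0,0,0,-1],
  [-0.004,-0.074,0,0,0,0,-1],
])

```text
t: 7.25
eef_pos: [470.9, 39.9, 90.5]
tool_rot: [-1.559, 0.216, -0.22]
force: [0.3, -0.4, -0.7]
finger_gap: 0.3
```

```bash
python3 st.py -25 12 89
python3 - <<'E'
from h import *
cv2.imwrite("pics/w6.png",capture("wrist")[:,:,::-1])
cv2.imwrite("pics/s6.png",cv2.resize(capture("side")[125:245,200:360,::-1],None,fx=5,fy=5,interpolation=2))
E
```

```text
t 7.25 p [470.9  39.9  90.5] F [ 0.3 -0.4 -0.7] q [-0.029 -0.144  2.165 -0.     1.118  0.249]
[[ 0.962  0.003  0.274]
 [-0.274 -0.     0.962]
 [ 0.003 -1.     0.001]]
turn needed [-0.0006  0.0002  0.0026]
target [527.5  33.9  91. ] tool shift m [ 0.0561 -0.0003  0.0098]
```

View pics/w6.png

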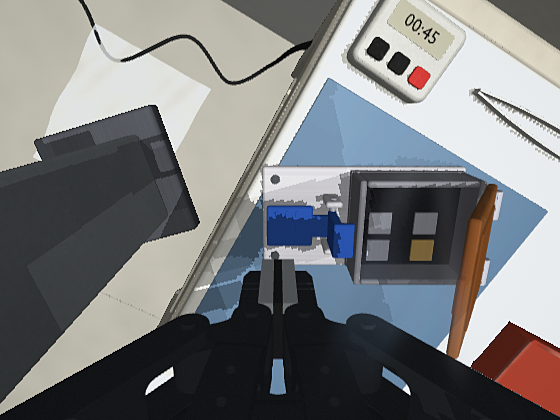

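View pics/s6.png

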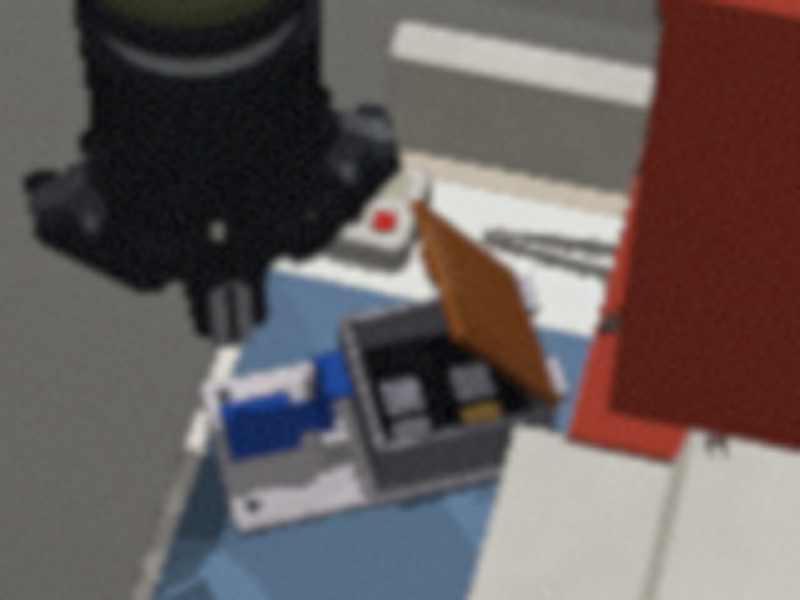

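The lid stands ajar, the tab is back up at (290,225), and the case hasn't moved. Next I'll approach the lid edge at case y≈+12 to keep off the tower, then push slowly.

servo_tool([
  [0.014,-0.001,0.01,0,0,0,-1],
  [0.028,-0.001,0.01,0,0,0,-1],
  [0.042,-0.001,0.01,0,0,0,-1],
  [0.054,-0.001,0.01,0,0,0,-1],
  [0.06,-0.001,0.01,0,0,0,-1],
  [0.065,-0.001,0.01,0,0,0,-1],
  [0.069,-0.001,0.01,0,0,0,-1],
])

```text
t: 8.05
eef_pos: [538.9, 30.6, 89.8]
tool_rot: [-1.56, 0.219, -0.217]
force: [-1.0, 0.7, 0.6]
finger_gap: -0.2
```

```bash
python3 st.py 36 12 90
python3 - <<'E'
from h import *
cv2.imwrite("pics/w7.png",capture("wrist")[:,:,::-1])
cv2.imwrite("pics/s7.png",cv2.resize(capture("side")[105:245,200:360,::-1],None,fx=4,fy=4,interpolation=2))
E
```

```text
t 8.05 p [538.9  30.6  89.8] F [-1.   0.7  0.6] q [-0.043  0.015  2.016  0.     1.112  0.235]
[[ 0.962 -0.001  0.274]
 [-0.274  0.     0.962]
 [-0.001 -1.    -0.   ]]
turn needed [ 0.0002  0.0002 -0.0009]
target [586.1  17.2  92. ] tool shift m [ 0.0491 -0.0023  0.0001]
```

View pics/w7.png

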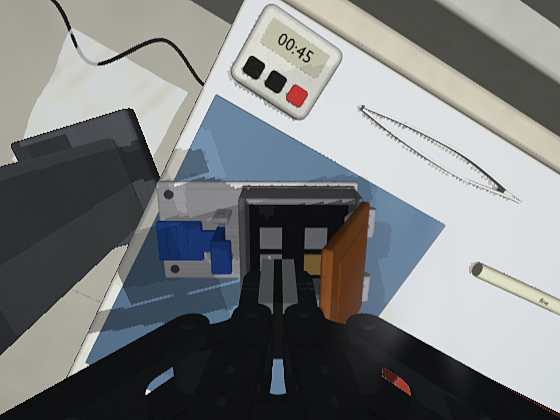

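View pics/s7.png

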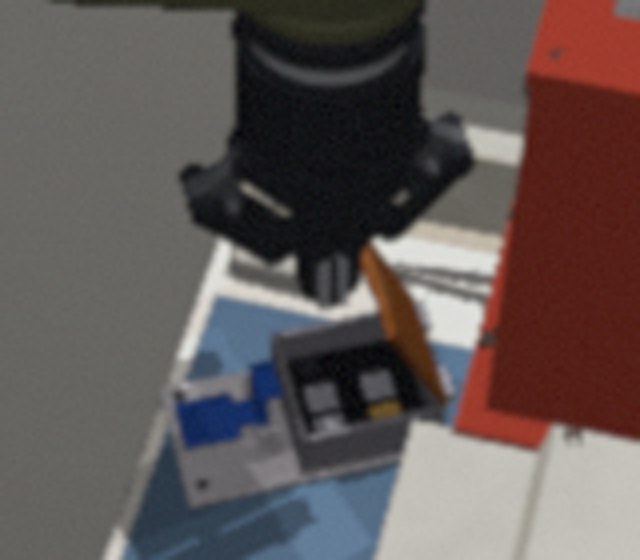

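Fingertips are at the lid edge, which is just about touching the black shell at (318,285), and the gripper body is clear of the tower. Pushing slowly.

servo_tool([
  [0.003,-0.002,0,0,0,0,-1],
  [0.006,-0.002,0,0,0,0,-1],
  [0.009,-0.002,0,0,0,0,-1],
  [0.012,-0.002,0,0,0,0,-1],
  [0.015,-0.002,0,0,0,0,-1],
  [0.018,-0.002,0,0,0,0,-1],
  [0.021,-0.002,0,0,0,0,-1],
  [0.024,-0.002,0,0,0,0,-1],
  [0.027,-0.002,0,0,0,0,-1],
  [0.03,-0.002,0,0,0,0,-1],
])

```text
t: 9.15
eef_pos: [568.2, 22.2, 92.0]
tool_rot: [-1.56, 0.218, -0.218]
force: [1.3, 0.5, 0.4]
finger_gap: -0.1
```

```bash
python3 st.py 36 12 90
python3 - <<'E'
from h import *
cv2.imwrite("pics/w8.png",capture("wrist")[:,:,::-1])
cv2.imwrite("pics/s8.png",cv2.resize(capture("side")[105:245,200:360,::-1],None,fx=4,fy=4,interpolation=2))
E
```

```text
t 9.15 p [568.2  22.2  92. ] F [1.3 0.5 0.4] q [-0.055  0.075  1.95  -0.     1.117  0.223]
[[ 0.962 -0.     0.275]
 [-0.275 -0.     0.962]
 [-0.    -1.    -0.   ]]
turn needed [ 0.0001  0.0001 -0.    ]
target [586.1  17.2  92. ] tool shift m [ 0.0186 -0.      0.0001]
```

View pics/w8.png

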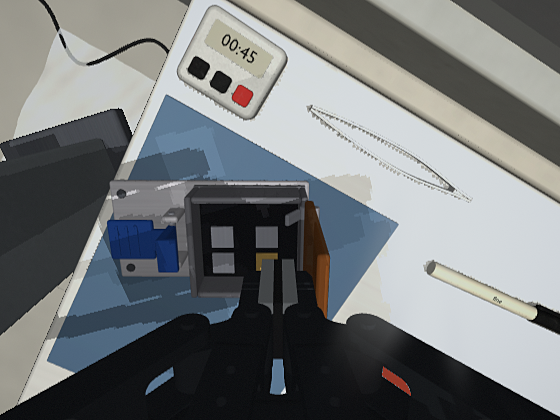

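View pics/s8.png

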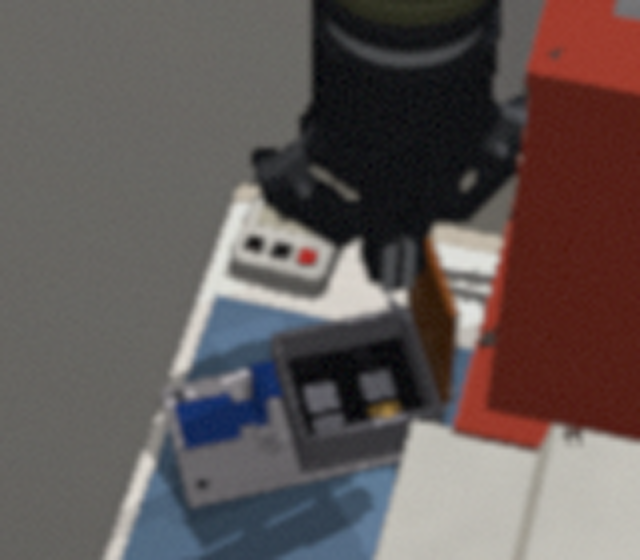

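The lid is near 1.4 rad, the case still in place, and forces are about 1 N. Continuing to just past the hinge.

servo_tool([
  [0.003,0,0,0,0,0,-1],
  [0.006,0,0,0,0,0,-1],
  [0.009,0,0,0,0,0,-1],
  [0.012,0,0,0,0,0,-1],
  [0.014,0,0,0,0,0,-1],
  [0.016,0,0,0,0,0,-1],
  [0.018,0,0,0,0,0,-1],
  [0.02,0,0,0,0,0,-1],
  [0.02,0,0,0,0,0,-1],
])

```text
t: 10.15
eef_pos: [587.9, 16.6, 92.2]
tool_rot: [-1.56, 0.218, -0.219]
force: [-0.7, -0.2, 0.2]
finger_gap: 0.1
```

```bash
python3 st.py 36 12 90
python3 - <<'E'
from h import *
cv2.imwrite("pics/w9.png",capture("wrist")[:,:,::-1])
cv2.imwrite("pics/s9.png",cv2.resize(capture("side")[105:245,200:360,::-1],None,fx=4,fy=4,interpolation=2))
E
```

```text
t 10.15 p [587.9  16.6  92.2] F [-0.7 -0.2  0.2] q [-0.063  0.115  1.906 -0.     1.12   0.215]
[[ 0.962  0.001  0.275]
 [-0.275 -0.     0.962]
 [ 0.001 -1.     0.   ]]
turn needed [-0.     -0.      0.0005]
target [586.1  17.2  92. ] tool shift m [-0.0019  0.0002  0.0001]
```

View pics/w9.png

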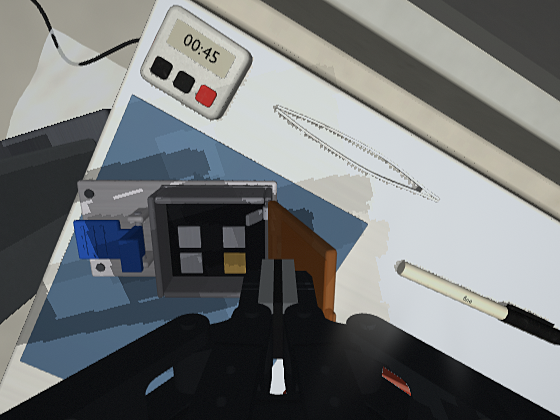

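View pics/s9.png

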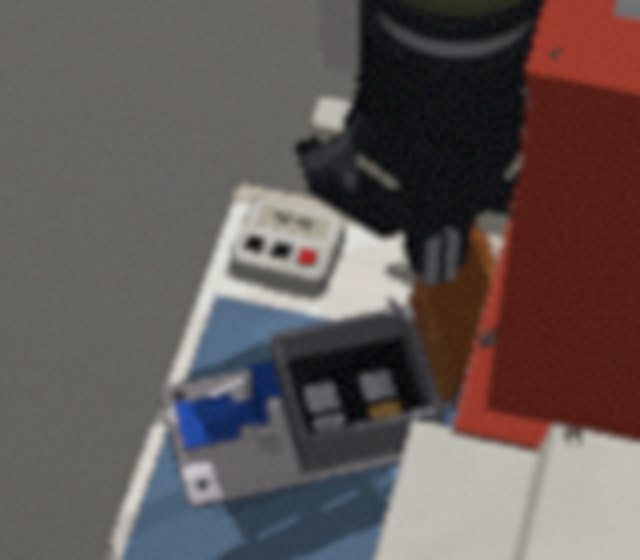

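The lid has gone past vertical and is leaning away from the fingers (edge at about 330,255). I'll wait a second for it to fall, then back off.

servo_tool([
  [0,0,0,0,0,0,-1],
  [0,0,0,0,0,0,-1],
  [0,0,0,0,0,0,-1],
  [0,0,0,0,0,0,-1],
  [0,0,0,0,0,0,-1],
  [0,0,0,0,0,0,-1],
  [0,0,0,0,0,0,-1],
  [0,0,0,0,0,0,-1],
  [0,0,0,0,0,0,-1],
  [0,0,0,0,0,0,-1],
])

```text
t: 11.25
eef_pos: [587.7, 16.6, 92.1]
tool_rot: [-1.56, 0.218, -0.219]
force: [-0.2, 0.8, -0.4]
finger_gap: -0.3
```

servo_tool([
  [-0.01,0,0,0,0,0,-1],
  [-0.025,0,0,0,0,0,-1],
  [-0.045,0,0,0,0,0,-1],
  [-0.065,0,0,0,0,0,-1],
  [-0.085,-0.01,0,0,0,0,-1],
  [-0.105,-0.03,0,0,0,0,-1],
  [-0.12,-0.06,0,0,0,0,-1],
  [-0.13,-0.09,0,0,0,0,-1],
  [-0.13,-0.11,0,0,0,0,-1],
  [-0.13,-0.11,0,0,0,0,-1],
])

```text
t: 12.25
eef_pos: [463.9, 52.6, 205.8]
tool_rot: [-1.559, 0.212, -0.224]
force: [1.2, -0.4, -0.4]
finger_gap: -0.3
```

Run:
```python
from h import *
p=(548.2,15.5,-.2782);cs,cw=calibration("side"),calibration("wrist")
for th in(1.57,1.75,1.92):
    P=[(35-72*np.cos(th),y,40+72*np.sin(th)) for y in(32,-32)]
    print(th,"wrist",proj(cw,W(p,P)).round().tolist(),"side crop",((proj(cs,W(p,P))-[200,105])*4).round().tolist())
s=env.sense();print(s["t"],s["eef_pos"].round(1),s["force"].round(1))
cv2.imwrite("pics/w10.png",capture("wrist")[:,:,::-1])
cv2.imwrite("pics/s10.png",cv2.resize(capture("side")[105:245,200:360,::-1],None,fx=4,fy=4,interpolation=2))
cv2.imwrite("pics/t10.png",cv2.resize(capture("top")[130:280,190:390,::-1],None,fx=4,fy=4,interpolation=2))
```

```text
1.57 wrist [[466.0, 186.0], [452.0, 273.0]] side crop [[412.0, 204.0], [452.0, 315.0]]
1.75 wrist [[484.0, 186.0], [469.0, 273.0]] side crop [[439.0, 200.0], [480.0, 310.0]]
1.92 wrist [[499.0, 185.0], [483.0, 271.0]] side crop [[463.0, 199.0], [505.0, 309.0]]
12.25 [463.9  52.6 205.8] [ 1.2 -0.4 -0.4]
```

View pics/w10.png

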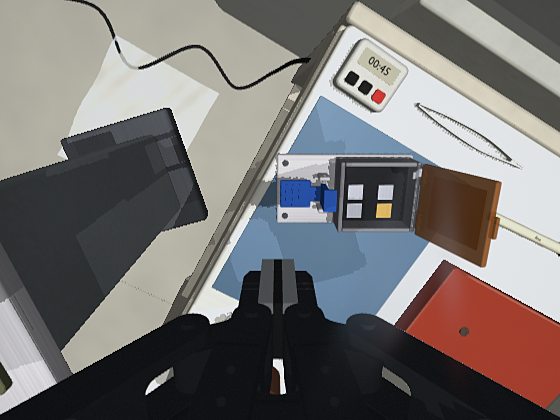

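View pics/s10.png

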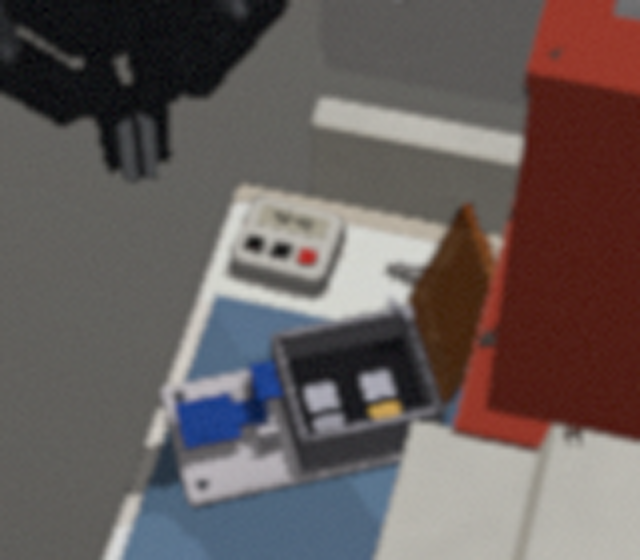

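View pics/t10.png

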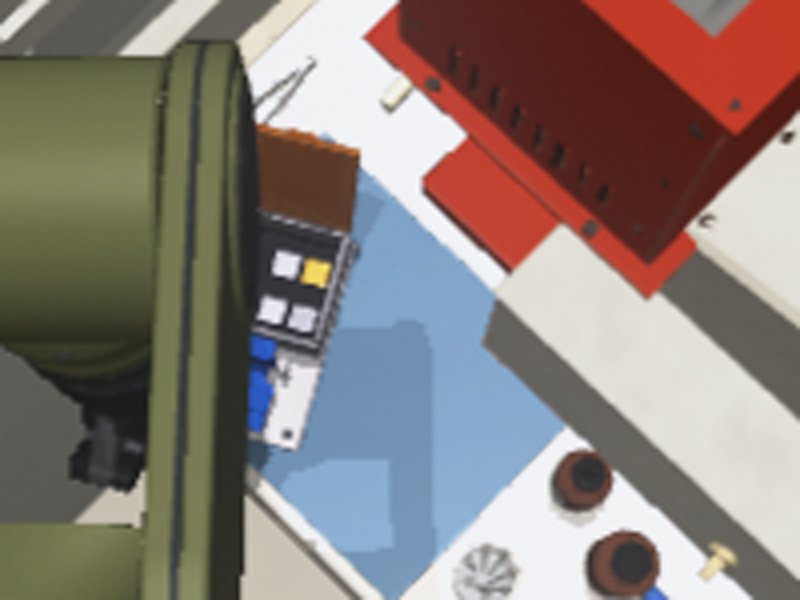

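The lid edge is at (500,182)–(485,267) in wrist and (465,203) in the side crop. Both match the predictions for 1.92 rad. I'll wait one more second to confirm that it stays.

servo_tool([
  [0,0,0,0,0,0,-1],
  [0,0,0,0,0,0,-1],
  [0,0,0,0,0,0,-1],
  [0,0,0,0,0,0,-1],
  [0,0,0,0,0,0,-1],
  [0,0,0,0,0,0,-1],
  [0,0,0,0,0,0,-1],
  [0,0,0,0,0,0,-1],
  [0,0,0,0,0,0,-1],
  [0,0,0,0,0,0,-1],
])

```text
t: 13.4
eef_pos: [461.8, 52.4, 200.8]
tool_rot: [-1.56, 0.22, -0.217]
force: [-0.1, 0.4, -0.5]
finger_gap: 0.2
```

Run:
```python
from h import *
b=cv2.imread("pics/s10.png");a=cv2.resize(capture("side")[105:245,200:360,::-1],None,fx=4,fy=4,interpolation=2)
cv2.imwrite("pics/s11.png",a)
print("diff over case region",np.abs(a.astype(int)-b)[190:520,150:520].mean())
```

```text
diff over case region 1.1077422877422878
```

View pics/s11.png

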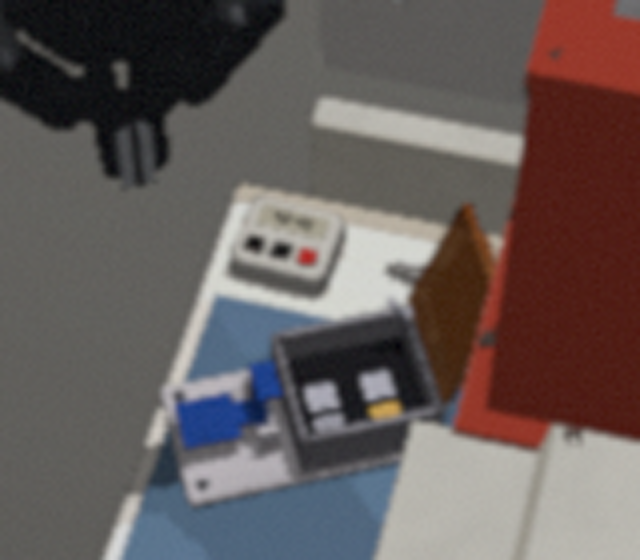

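The view is unchanged: lid edge still at (465,205), tab up, fingers clear. Handing in.

```bash
python3 -c "
from bench import env
print(env.sign_off())"
```

```text
the job is handed in; nothing more can be done
None
```

The chip case is open and handed in at about 13.5 s. I pressed the tab to its stop (8 mm of travel, about 16 N), let it go, and the lid sprang ajar. I then pushed the lid past vertical, with no more than about 1.5 N showing at the wrist, until it fell back on to its stop, and withdrew the fingers.

- **Lid:** its edge matches the 1.92 rad prediction in both the wrist and side views, and the side view was unchanged a second later.
- **Tab and case:** the tab looks back up in the last wrist and side pictures, and the case looks where it started. I judged both by eye and did not measure them.
- **Other items:** the timer and tweezers look untouched. The bottles and pot look in place in the last top view; the fingers never went near them.
- **Disagreement:** the first camera fit put the case about 2 mm off from what the wrist camera showed close up. I corrected for that before pressing.

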